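Roll the thread spool stripe-up, then turn and hold the bead dish

TASK

Get the bead ready for stringing: with the fingers, roll the lying teal thread spool along the beading board, never lifting it, until its red stripe faces straight up, and leave it lying there. Then lift the white bead dish by its arched handle and, keeping it level so that the golden bead stays loose in its middle untouched, turn it a quarter turn until its red lip points straight along the board towards the spool's end. Finish while holding the dish there, still and level, about a hand's breadth above the place where it stood, and leave everything else undisturbed.

Things in the scene. Friction and masses are not known exactly. Their poses are not given: they have to be found in the camera images.
- board: wooden beading board with grey felt, fixed, 280 x 440 x 10 mm (x, y, z); origin at the centre of its underside, so its top is 10 mm above the origin; y runs along its long side; the spool lies towards its -y end and the dish stands towards its +y end
- spool_end (a point): point on the board's top near the middle of its -y (spool) end, 200 mm from the board's centre; from the board's centre this is the direction in which the dish's lip must point at the end
- spool: lying teal thread spool with white ends, a roller 40 mm across and 70 mm long (axis: its y), 60 g, loose; origin at its very centre. A red stripe runs along its +x side, facing level away from the robot at first; x must end up. It rolls without slipping (31 mm per quarter turn; a fingertip dragging its top goes twice as far) and stops where it is left
- dish: white bead dish, loose, about 0.25 kg; 112 mm across, rim 20 mm high, floor a 7 degree cone falling to the middle; origin at the centre of its underside; red lip out to 77 mm on its +x side, at first roughly away from the robot. Arched handle along its y: a bar 12 mm wide (x), 14 high, 124 long, straight above the middle, on uprights at y = +-59 mm
- dish_bar (a point): centre of the handle's bar, 90 mm above the dish's underside: the place to grip, fingers closing along the dish's x; its top is 7 mm higher
- dish_middle (a point): lowest point of the dish's inner floor, 6 mm above the underside, where the bead rests
- dish_lip (a point): middle of the red lip, 66 mm from the dish's centre along its x
- bead_center (a point): centre of the golden bead, a ball 24 mm in diameter, 35 g, lying loose in the dish's middle; its top is 30 mm above the dish's underside
- mint_spool: bystander: mint thread spool standing upright on the board, 32 mm wide, 56 mm tall; origin at its underside; leave it alone
- navy_spool: bystander: navy thread spool standing on the table, 32 mm wide, 56 mm tall; origin at its underside; leave it alone
- thimble: bystander: steel thimble on the board, 20 mm wide, 23 mm tall; origin at its underside; leave it alone
- clip: bystander: clear sewing clip lying on the board, 36 x 12 x 10 mm; origin at its underside; leave it alone
- pincushion: bystander: round blue pincushion on a wooden base, 90 mm wide, 39 mm tall, on the table; origin at its underside; leave it alone
- shears: bystander: black-handled shears lying on the table, about 240 mm long, 15 mm thick; origin at its underside; leave it alone
- pin_jar: bystander: glass jar with a red cap on the table, 48 mm wide, 55 mm tall; origin at its underside; leave it alone
Not all that is in view belongs to the job. What is meant by the spool is not purple, and is the smaller of those in its own colour. Of the things shaped like the dish, the white one is meant.

How it is judged:
By the outcome, as a careful person would: the job done as asked, in the order asked, and still so for the second after the job is handed in, while the arm keeps its last pose, push and grip.
It also fails if it takes over 64 s, if anything falls off the work surface, if the arm or the gripper's body presses on something with over 40 N, if the wrist force passes 120 N, or if a joint passes its speed limit or range.

ROBOT

A 6-joint arm with a two-finger parallel gripper is mounted at the origin on the work surface. World frame = base frame: x ahead of the robot, y to its left, z up, the work surface at z = 0. Lengths are in mm, angles in rad, forces in N, time in s.
With the tool pointing down it reaches from about 350 to 975 mm from the base axis. Payload 7.1 kg.
Tool frame: the origin (TCP) lies midway between the tips of the shut fingers; the grasp point (between the pads) lies 19 mm behind it (ctrl.grip_depth is the distance from the TCP to the grasp point, in mm); z points along the fingers, y is the line along which they close (so a half turn about z gives the same grasp; the last joint's range is limited). The gripper opens to 88 mm and grips with 3 to 60 N. Pads are 20 mm wide; open, the fingers measure 115 mm over their backs; the gripper's body (75 mm by 178 mm) begins 61 mm behind the grasp point.
Start: joints at [1.113, 0.423, 1.63, -0, 1.089, -0.019], TCP at [265.501, 565.786, 200.575] pointing down, gripper open.
Joint ranges: [-3, 3], [-0.9, 2.11], [0.09, 2.58], [-1.31, 4.45], [0.11, 2.69], [-2.54, 2.54]. Speed limits (rad/s): [2.39, 2.39, 3.01, 3.14, 3.14, 3.14].

INTERFACE

Orientations are given as a rotation vector (axis times angle).
In Python, from workcell import ctrl, cams gives the robot as it stands.
- The arm moves only by the tool move_arm, never from a script. Its argument "steps" is a list of rows, each a list of 3 entries, a list of its own where there are three numbers: the shift along the tool's x, y, z in units of 25 mm (1.0 is 25 mm), then the turn about the tool's z in units of 5 degrees (1.0 is 5 degrees), then the closure, from 0 (fully open) to 1 (shut). A call has 1 to 20 rows; each row shifts and turns the commanded pose from where the row before left it, along the tool's axes as they then stand; what a row does not reach is not made up. A row lasts 1/12 s, in which the tool goes at most 41.7 mm and 7.16 degrees, less where a joint would pass 70% of its speed; a pose out of reach is approached as far as the arm can. A call is refused whole if a number of a shift passes 1 or a number of a turn 1, either way. A call with a gripper value outside its range is refused whole. The fingers move at their own pace and stop on an object; the grip force is fixed at half the most. Time passes only in rows, so rows that do not move let the fingers close. It gives the time, the measured TCP pose, the force, the opening and the grip force at its end, in the units of the state.
- ctrl.get_obs(): the state, without advancing time (a new reading comes with each control period).
- cams.get_image(name): name is "scene" or "side" or "wrist"; returns a dict with "image" (480x640x3 uint8, red, green, blue), "camera_matrix" (3x3 intrinsics, pixels), "k1" (the pictures are not rectified: a ray, as slopes to the right and down, at radius r is drawn at 1 + k1 r^2 times it, then the intrinsics apply), "xyz" and "rotation" of the camera in the world; the wrist camera has in their place "mount" (4x4, takes a point from camera to tool coordinates, whose origin is the TCP and whose axes are the flange's). Camera axes: x right, y down, z forward; pixel columns grow to the right and rows downward; lengths in mm; the calibration is good to about 2 mm. A picture is of the moment at which its call begins: read the wrist's pose just before it. There is no depth.
- ctrl.close_job(): hands the job in; it is judged then, once.
Trained networks look in the newest picture that a camera, given by its name, has taken for a name from the list of things; names that differ only in an ending like _2 or _b are one class to them, and where a whole thing is asked for, a point or a joint stands for the part that bears it (a point fixed in the world has none). Each returns a list of dicts, best first, with "p" (0 to 1); they miss things now and then, are a little off and sometimes report something else, mostly with a low value. They report only what shows in the picture. A call takes as long as a camera call. They do not tell look-alikes from the thing itself.
- cams.boxes_of(camera, thing): "rect" ([centre column, centre row, width, height] in pixels, round what is visible of it).
- cams.cut_out(camera, thing): "pixels" (480x640 bool, what is visible of it) and "rect" ([centre column, centre row, width, height] in pixels, round what is visible of it).
The state is a dict: "t": time; "qpos": joint angles; "qvel": joint speeds; "joint_torque": joint torques, N m; "ee_pos": TCP position; "orientation": TCP orientation; "ft_force": force on the tool from outside, world axes, zero at the start; "moment": the same for the moment, N m; "width": finger opening in mm; "grasp_force": force on a finger pad.
Only numpy, scipy, OpenCV 4.12 (cv2) and the standard library are available. Lean on these libraries where they do the work, as an engineer would, in place of code of your own. Each camera call takes 0.05 s, during which the arm holds its last target. There are 200 camera calls.

## Working session

There is one attempt and no reset: what is moved stays moved. The work goes in short steps, Python scripts to look and compute and a tool call to move; the robot and the scene stay as the last step left them, time stands still between calls to the robot, and variables do not carry over. Pictures are saved under pics/ and viewed, at most 10 in all, crops included, and the job is handed in when it is done.

Besides the shell and the picture viewer there is one more tool, called after "Emit:" as name([rows], argument=value, ...), one row to a line, values as JSON. move_arm: Moves the arm, as the interface text tells. Its arguments: {"type":"object","properties":{"steps":{"type":"array"}},"required":["steps"]}

```bash
ls; mkdir -p pics
python3 - <<'E'
from workcell import ctrl,cams
import cv2,numpy as np
o=ctrl.get_obs();print(o)
for n in("scene","side"):
    d=cams.get_image(n);cv2.imwrite(f"pics/{n}0.png",d["image"][:,:,::-1])
    print(n,d["camera_matrix"].tolist(),d["k1"],d["xyz"],np.array(d["rotation"]).tolist())
    for t in("spool","dish","board","bead_center","dish_bar","dish_lip","mint_spool","thimble","clip"):
        print(t,[(round(r["p"],2),np.round(r["rect"]).tolist()) for r in cams.boxes_of(n,t)][:4])
print(cams.get_image("wrist")["mount"])
E
```

```text
pics
{'t': 0.0, 'qpos': array([ 1.11302862e+00,  4.23805508e-01,  1.63068197e+00,  1.30864265e-05,
        1.08859702e+00, -1.89798431e-02]), 'qvel': array([-0.00086382, -0.00031286,  0.00086325,  0.00055375,  0.00011996,
        0.00067507]), 'joint_torque': array([-1.73553963e-03, -5.44625509e+01, -2.73664248e+01,  6.42806897e-02,
        2.26630789e-02, -1.41022260e-04]), 'ee_pos': array([265.23043881, 565.28642743, 199.82693663]), 'orientation': array([-6.83660350e-01, -3.06592952e+00,  2.27256247e-03]), 'ft_force': array([-0.16467362,  0.63051787, -0.28488463]), 'moment': array([ 0.01628447, -0.05480539, -0.04334947]), 'grasp_force': 0.0, 'width': 88.01699276737315}
scene [[532.3999305235666, 0.0, 324.8429042770727], [0.0, 532.3999305235666, 239.97917790456137], [0.0, 0.0, 1.0]] -0.11769373639511294 [1025.24176257 -696.03140015 1291.23112558] [-2.3804434709947624, -0.8494210226924158, 0.25748274653573233]
spool [(0.96, [337.0, 373.0, 40.0, 24.0]), (0.94, [300.0, 340.0, 34.0, 27.0]), (0.62, [363.0, 293.0, 30.0, 28.0])]
dish [(0.98, [332.0, 160.0, 39.0, 47.0]), (0.88, [383.0, 219.
[... 846 characters left out ...]
]
board [(0.83, [356.0, 244.0, 160.0, 133.0]), (0.72, [293.0, 147.0, 23.0, 23.0])]
bead_center [(0.62, [283.0, 441.0, 17.0, 28.0])]
dish_bar [(0.97, [332.0, 193.0, 44.0, 52.0]), (0.96, [236.0, 183.0, 45.0, 50.0]), (0.23, [383.0, 251.0, 21.0, 31.0])]
dish_lip [(0.76, [238.0, 183.0, 44.0, 52.0]), (0.61, [333.0, 190.0, 45.0, 53.0])]
mint_spool [(0.53, [381.0, 213.0, 10.0, 19.0])]
thimble [(0.7, [283.0, 443.0, 19.0, 31.0])]
clip []
[[ 1.31970414e-03 -9.67504118e-01 -2.52851814e-01  6.98123167e+01]
 [ 9.99998789e-01  1.06834748e-03  1.13138185e-03  3.17507602e-01]
 [-8.24483002e-04 -2.52853001e-01  9.67504357e-01 -1.84061696e+02]
 [ 0.00000000e+00  0.00000000e+00  0.00000000e+00  1.00000000e+00]]
```

Run:
```python
import cv2,numpy as np
a=cv2.imread("pics/scene0.png")[110:400,230:490]
b=cv2.imread("pics/side0.png")[130:380,190:480]
a=cv2.resize(a,None,fx=2.05,fy=2.05,interpolation=2);b=cv2.resize(b,None,fx=2.4,fy=2.4,interpolation=2)
cv2.imwrite("pics/a.png",a);cv2.imwrite("pics/b.png",b)
```

```text
(no output)
```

View pics/a.png

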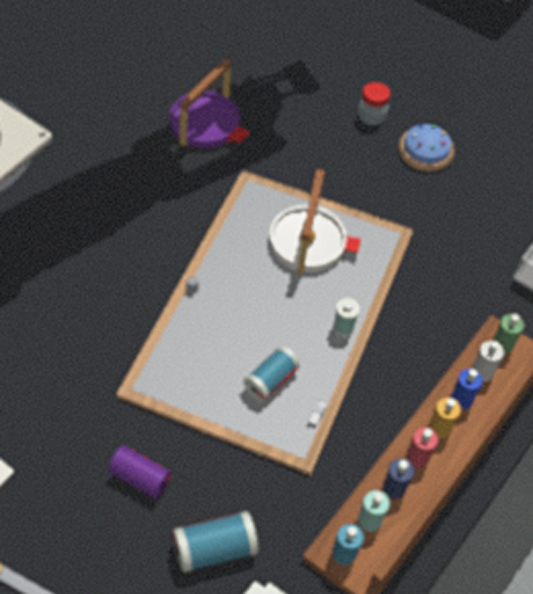

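View pics/b.png

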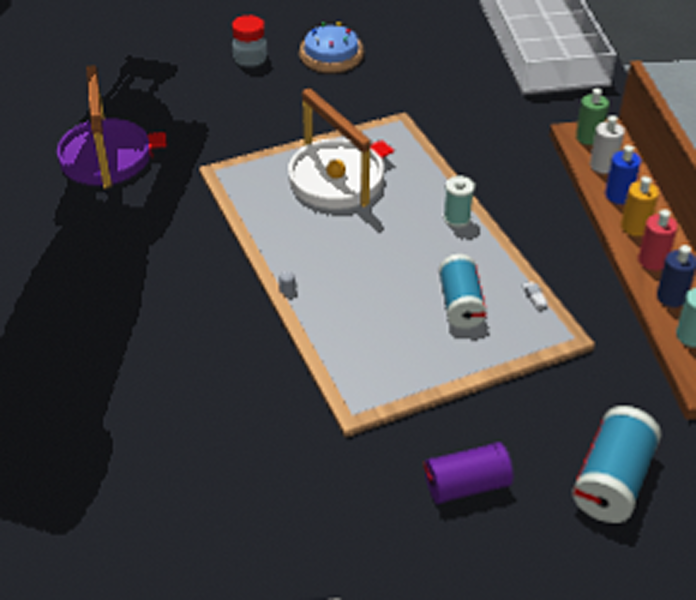

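The small teal spool on the board is at scene (363,293). Look-alikes are the big teal one (337,373) and the purple one (300,340). The white dish is at (383,219) with a red lip around (401,229); the purple dish at (332,160) is not meant. Next I locate them.

```bash
cat > h.py <<'E'
from workcell import ctrl,cams
import cv2,numpy as np
from scipy.spatial.transform import Rotation as R
from scipy.optimize import least_squares
def cam(n):
    o=ctrl.get_obs(); d=cams.get_image(n)
    if n=="wrist":
        T=np.eye(4);T[:3,:3]=R.from_rotvec(o["orientation"]).as_matrix();T[:3,3]=o["ee_pos"]
        M=T@np.array(d["mount"]);d["R"]=M[:3,:3];d["C"]=M[:3,3]
    else: d["R"]=R.from_rotvec(d["rotation"]).as_matrix();d["C"]=np.array(d["xyz"])
    d["K"]=np.array(d["camera_matrix"]);return d
def proj(d,P):
    p=(np.atleast_2d(P)-d["C"])@d["R"];s=p[:,:2]/p[:,2:];s=s*(1+d["k1"]*(s**2).sum(1,keepdims=True))
    return s*[d["K"][0,0],d["K"][1,1]]+d["K"][:2,2]
def ray(d,uv):
    q=(np.atleast_2d(uv)-d["K"][:2,2])/[d["K"][0,0],d["K"][1,1]];s=q.copy()
    for _ in range(20): s=q/(1+d["k1"]*(s**2).sum(1,keepdims=True))
    return np.c_[s,np.ones(len(s))]@d["R"].T
def plane(d,uv,z):
    r=ray(d,uv);return d["C"]+r*((z-d["C"][2])/r[:,2])[:,None]
def tri(d1,a,d2,b):
    return least_squares(lambda P:np.r_[(proj(d1,P)-a)[0],(proj(d2,P)-b)[0]],plane(d1,a,30)[0]).x
E
python3 - <<'E'
from h import *
S=cam("scene");D=cam("side")
f=lambda l,s,o:np.array(l)/s+o
sc=lambda *l:f(l,2.05,[230,110]); sd=lambda *l:f(l,2.4,[190,130])
print("board",plane(S,sc((243,172),(412,231),(311,471),(120,394)),10).round(),plane(D,sd((202,168),(406,114),(593,346),(347,432)),10).round(),sep="\n")
ps=lambda n,a,b:print(n,tri(S,sc(a),D,sd(b)).round(1))
ps("bar-far end",(320,173),(308,94)); ps("bar near",(304,238),(368,146))
ps("lip",(353,244),(382,150)); ps("spool c",(272,372),(462,290)); ps("mint top",(348,305),(460,185))
ps("thimble",(192,285),(287,284));ps("clip",(317,413),(537,294))
for n,d in(("scene",S),("side",D)):
    for t in("spool","dish"):
        for r in cams.cut_out(n,t)[:3]:
            m=r["pixels"];print(n,t,r["p"],np.argwhere(m).mean(0)[::-1],plane(d,np.argwhere(m).mean(0)[::-1],30 if t=="spool" else 20).round(1))
W=cam("wrist");cv2.imwrite("pics/w0.png",W["image"][:,:,::-1])
for t in("spool","dish"):print([(r["p"],r["rect"]) for r in cams.boxes_of("wrist",t)])
E
```

```text
board
[[ 393.  238.   10.]
 [ 660.  308.   10.]
 [ 771. -110.   10.]
 [ 506. -181.   10.]]
[[ 393.  240.   10.]
 [ 658.  308.   10.]
 [ 768. -114.   10.]
 [ 503. -183.   10.]]
bar-far end [525.  241.4 102.3]
bar near [577.  128.  105.2]
lip [610.3 218.4  26.7]
spool c [649.2 -34.2  30.8]
mint top [676.1 100.9  60.5]
thimble [470.3  16.2  17.7]
clip [729.5 -40.7  18.8]
scene spool 0.83 [361.67237164 291.59413203] [[647.1 -35.9  30. ]]
scene spool 0.68 [333.90563725 374.07965686] [[ 737.  -272.1   30. ]]
scene spool 0.65 [298.12077295 340.08454106] [[ 607.3 -257.9   30. ]]
scene dish 0.88 [330.60086768 165.14859002] [[275.  293.4  20. ]]
scene dish 0.57 [380.80895795 224.25502742] [[547.4 196.8  20. ]]
side spool 0.69 [384.6096423  325.96267496] [[ 600.8 -257.7   30. ]]
side spool 0.65 [446.78762542 322.84280936] [[ 735.5 -270.1   30. ]]
side spool 0.59 [382.14861996 250.14225053] [[649.2 -30.8  30. ]]
side dish 0.86 [329.31925676 196.0785473 ] [[552.2 219.5  20. ]]
side dish 0.84 [232.81078431 189.55      ] [[275.1 295.6  20. ]]
[]
[(0.86, [76.5, 305.2, 112.6, 73.2])]
```

```bash
cat >> h.py <<'E'
def plan(xyz,head=None):
    o=ctrl.get_obs();m=R.from_rotvec(o["orientation"]).as_matrix()
    h=np.degrees(np.arctan2(m[1,1],m[0,1]));t=0 if head is None else (h-head+180)%360-180
    m2=m@R.from_rotvec([0,0,np.radians(t)]).as_matrix()
    print("pos",o["ee_pos"].round(1),"headY",h.round(2),"tilt",m[:,2].round(4),"turn units",round(t/5,2),"shift units",((np.array(xyz)-o["ee_pos"])@m2/25).round(2),"F",o["ft_force"].round(1),"q",o["qpos"].round(2))
E
python3 - <<'E'
from h import *
plan((551,185,200),25);
E
```

```text
pos [265.5 565.8 200.6] headY 64.86 tilt [ 0.  0. -1.] turn units 7.97 shift units [-18.63   3.91   0.02] F [ 0.5 -0.4  0.2] q [ 1.11  0.42  1.63 -0.    1.09 -0.02]
```

Emit:
move_arm([
  [[0, 0, 0], 1, 0],
  [[0, 0, 0], 1, 0],
  [[0, 0, 0], 1, 0],
  [[0, 0, 0], 1, 0],
  [[0, 0, 0], 1, 0],
  [[0, 0, 0], 1, 0],
  [[0, 0, 0], 1, 0],
  [[0, 0, 0], 1, 0],
  [[-0.5, 0.1, 0], 0, 0],
  [[-0.9, 0.2, 0], 0, 0],
  [[-1, 0.2, 0], 0, 0],
  [[-1, 0.2, 0], 0, 0],
  [[-1, 0.2, 0], 0, 0],
  [[-1, 0.2, 0], 0, 0],
  [[-1, 0.2, 0], 0, 0],
  [[-1, 0.2, 0], 0, 0],
  [[-1, 0.2, 0], 0, 0],
  [[-1, 0.2, 0], 0, 0],
  [[-1, 0.2, 0], 0, 0],
  [[-1, 0.2, 0], 0, 0],
])

```text
t: 3.17
ee_pos: [438.2, 329.4, 200.6]
orientation: [1.687, 2.65, -0.0]
ft_force: [0.6, 0.2, 0.3]
width: 88.0
grasp_force: 0.0
```

Emit:
move_arm([
  [[-1, 0.2, 0], 0, 0],
  [[-1, 0.2, 0], 0, 0],
  [[-1, 0.2, 0], 0, 0],
  [[-1, 0.2, 0], 0, 0],
  [[-1, 0.2, 0], 0, 0],
  [[-1, 0.3, 0], 0, 0],
  [[-0.8, 0.3, 0], 0, 0],
  [[-0.4, 0.3, 0], 0, 0],
  [[0, 0, 0], 0, 0],
  [[0, 0, 0], 0, 0],
])

```text
t: 4.0
ee_pos: [556.1, 187.7, 200.4]
orientation: [-1.691, -2.647, 0.0]
ft_force: [-0.2, -0.0, -0.1]
width: 87.7
grasp_force: 0.0
```

Run:
```python
from h import *
plan((649,-33,200),18)
W=cam("wrist");cv2.imwrite("pics/w1.png",W["image"][:,:,::-1]);np.savez("w1.npz",R=W["R"],C=W["C"],K=W["K"],k1=W["k1"])
```

```text
pos [556.1 187.7 200.4] headY 24.86 tilt [-5.e-04  1.e-04 -1.e+00] turn units 1.37 shift units [-9.54  0.8   0.01] F [-0.2 -0.  -0.1] q [ 0.31  0.37  1.72  0.    1.06 -0.13]
```

View pics/w1.png

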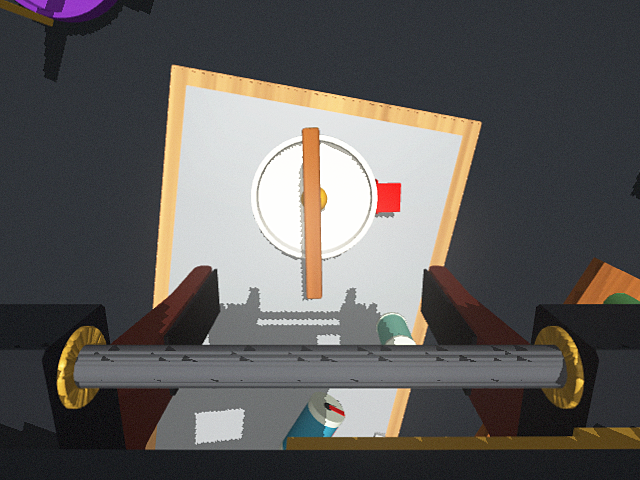

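The wrist view shows the white dish centred near (314,197), its bar running from (311,128) to (314,298), its lip at (389,197) and the board's corners at (173,66) and (480,121). The fingers hide the lower part.

Run:
```python
from h import *
z=np.load("w1.npz");d={k:z[k] for k in z}
im=cv2.cvtColor(cv2.imread("pics/w1.png"),cv2.COLOR_BGR2HSV)
# lip: red
m=cv2.inRange(im,(0,180,150),(5,255,255))[150:250,360:420]
l=np.argwhere(m>0).mean(0)[::-1]+[360,150];print("lip",l,plane(d,l,28))
bar=plane(d,[(303,128),(319,128),(322,298),(305,298)],107);print("bar",bar.round(1))
a=(bar[0]+bar[1])/2;b=(bar[2]+bar[3])/2;c=(a+b)/2;v=a-b
print("centre",c,"len",np.linalg.norm(v),"w",np.linalg.norm(bar[0]-bar[1]),"yaw x",np.degrees(np.arctan2(v[1],v[0]))-90)
print("lipyaw",[np.degrees(np.arctan2(*(plane(d,l,zz)[0]-c)[[1,0]])) for zz in (20,28)])
g=plane(d,[(173,66),(480,121)],10);print(g,np.degrees(np.arctan2(*(g[1]-g[0])[[1,0]])),np.linalg.norm(g[1]-g[0]))
g=plane(d,[(315.5,190)],107);
```

```text
lip [388.10889571 197.28527607] [[607.93759803 220.30567138  28.        ]]
bar [[517.  244.7 107. ]
 [526.7 249.2 107. ]
 [580.2 139.2 107. ]
 [568.8 133.8 107. ]]
centre [548.17899259 191.72999179 107.        ] len 122.36005034496243 w 10.66053879104598 yaw x 25.481967948011203
lipyaw [np.float64(24.363274298410957), np.float64(25.556435741344856)]
[[389.74948427 242.61060026  10.        ]
 [654.95737981 315.03819962  10.        ]] 15.274857960490017 274.91996109760163
```

Emit:
move_arm([
  [[-0.5, 0, 0], 1, 0],
  [[-1, 0.1, 0], 0.4, 0],
  [[-1, 0.1, 0], 0, 0],
  [[-1, 0.1, 0], 0, 0],
  [[-1, 0.1, 0], 0, 0],
  [[-1, 0.1, 0], 0, 0],
  [[-1, 0.1, 0], 0, 0],
  [[-0.6, 0.1, 0], 0, 0],
  [[-0.3, 0, 0], 0, 0],
  [[0, 0, 0], 0, 0],
  [[0, 0, 0], 0, 0],
])

```text
t: 4.97
ee_pos: [631.3, 19.1, 200.4]
orientation: [-1.849, -2.539, 0.0]
ft_force: [-0.1, -0.1, -0.2]
width: 88.1
grasp_force: 0.0
```

Run:
```python
from h import *
plan((649,-33,200),18)
W=cam("wrist");cv2.imwrite("pics/w2.png",W["image"][:,:,::-1]);np.savez("w2.npz",R=W["R"],C=W["C"],K=W["K"],k1=W["k1"])
```

```text
pos [631.3  19.1 200.4] headY 17.88 tilt [-7.e-04  4.e-04 -1.e+00] turn units -0.02 shift units [-2.2   0.03  0.01] F [-0.1 -0.1 -0.2] q [ 0.01  0.43  1.61  0.    1.09 -0.3 ]
```

View pics/w2.png

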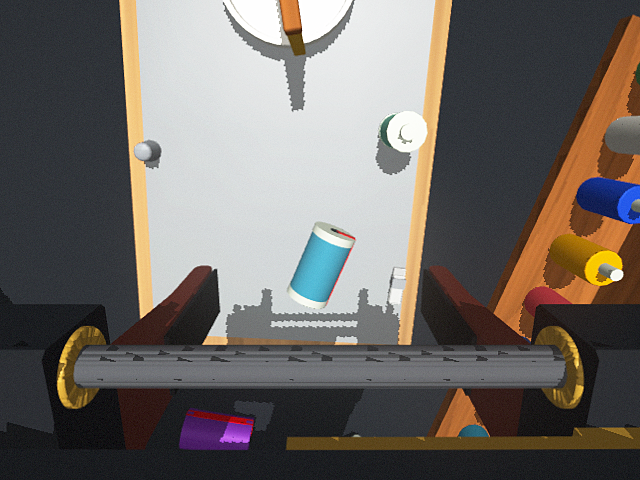

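The wrist view shows the small teal spool at (321,265), with its red stripe on the right at (347,258). Mint spool is at (405,132), the thimble at (148,150) and the clip at (398,285). The larger teal one is off the board, so my choice stands.

```bash
cat >> h.py <<'E'
from scipy.optimize import minimize
def load(n):
    z=np.load(n+".npz");return {k:z[k] for k in z},cv2.imread(f"pics/{n}.png")
def cylpts(x,y,yaw,L=35,r=20,z=30):
    a=np.array([-np.sin(yaw),np.cos(yaw),0]);b=np.array([np.cos(yaw),np.sin(yaw),0]);t=np.linspace(0,2*np.pi,40)[:,None]
    c=r*(np.cos(t)*b+np.sin(t)*[0,0,1])+[x,y,z];return np.r_[c+L*a,c-L*a]
def fitspool(d,mask,x0):
    def f(p):
        h=cv2.convexHull((proj(d,cylpts(p[0],p[1],p[2]/50))*16).round().astype(np.int32).reshape(-1,1,2))
        m=np.zeros((480*4,640*4),np.uint8);cv2.fillConvexPoly(m,h,1,shift=2);m=cv2.resize(m.astype(np.float32),(640,480),interpolation=cv2.INTER_AREA)
        return np.abs(m-mask).sum()/mask.sum()
    r=minimize(f,[x0[0],x0[1],x0[2]*50],method="Nelder-Mead",options=dict(initial_simplex=np.array([x0[0],x0[1],x0[2]*50])+np.array([[0,0,0],[5,0,0],[0,5,0],[0,0,5]])))
    return r.x/[1,1,50],r.fun
E
python3 - <<'E'
from h import *
d,im=load("w2");W=cams.get_image("wrist")
for r in cams.cut_out("wrist","spool")[:3]:
    if abs(r["rect"][0]-321)<15 and abs(r["rect"][1]-265)<15:
        m=r["pixels"].astype(np.float32);print(r["p"],r["rect"],m.sum());np.save("m2.npy",m)
        p,e=fitspool(d,m,(647,-34,.03));print(p[:2],np.degrees(p[2]),e)
# board edges
h=cv2.cvtColor(im,cv2.COLOR_BGR2HSV)
L=[];Rr=[]
for row in range(20,260,20):
    b=cv2.inRange(h[row:row+1],(8,60,120),(25,255,255))[0]
    k=np.where(b[100:200])[0]+100; L.append((k.min(),row))
    k=np.where(b[400:460])[0]+400; Rr.append((k.max(),row))
for e in(L,Rr):
    g=plane(d,np.array(e,float),10);q=np.polyfit(g[:,1],g[:,0],1);print("edge yaw",np.degrees(np.arctan(-q[0])),np.std(g[:,0]-np.polyval(q,g[:,1])))
print("mint",plane(d,[(405,132)],66),"clip",plane(d,[(398,285)],15))
E
```

```text
0.83 [322.5, 265.5, 68.6, 89.0] 3604.0
[648.59237538 -33.60022505] -4.528682072282183 0.022579079493880272
edge yaw 14.913463939457005 0.26898832087426905
edge yaw 15.037476792077692 0.25176833919854535
mint [[672.97078859 100.92577637  66.        ]] clip [[728.83800871 -34.93776905  15.        ]]
```

Run:
```python
from h import *
plan((656.4,-34.2,58),-4.5)
```

```text
pos [631.4  19.5 200.6] headY 17.94 tilt [-4.e-04  2.e-04 -1.e+00] turn units 4.49 shift units [-2.06  1.17  5.7 ] F [-0.1  0.4  1. ] q [ 0.01  0.43  1.61  0.    1.09 -0.3 ]
```

Emit:
move_arm([
  [[0, 0, 0], 1, 1],
  [[0, 0, 0], 1, 1],
  [[0, 0, 0], 1, 1],
  [[0, 0, 0], 1, 1],
  [[0, 0, 0], 0.49, 1],
  [[-0.5, 0.3, 0.2], 0, 1],
  [[-0.8, 0.4, 0.5], 0, 1],
  [[-0.5, 0.3, 0.7], 0, 1],
  [[-0.26, 0.17, 0.8], 0, 1],
  [[0, 0, 0.9], 0, 1],
  [[0, 0, 0.9], 0, 1],
  [[0, 0, 0.7], 0, 1],
  [[0, 0, 0.5], 0, 1],
  [[0, 0, 0.3], 0, 1],
  [[0, 0, 0.2], 0, 1],
  [[0, 0, 0], 0, 1],
  [[0, 0, 0], 0, 1],
])

```text
t: 6.53
ee_pos: [657.5, -35.5, 58.7]
orientation: [2.308, 2.131, 0.001]
ft_force: [-0.0, 0.2, -0.5]
width: 0.6
grasp_force: 0.0
```

Emit:
move_arm([
  [[0, 0, 0.08], 0, 1],
  [[0, 0, 0.08], 0, 1],
  [[0, 0, 0.08], 0, 1],
  [[0, 0, 0], 0, 1],
  [[0, 0, 0], 0, 1],
  [[0, 0, 0], 0, 1],
])

```text
t: 7.03
ee_pos: [657.0, -35.4, 52.2]
orientation: [2.309, 2.131, 0.0]
ft_force: [0.2, 0.3, -0.3]
width: 0.2
grasp_force: 0.0
```

Run:
```python
from h import *
plan((656.4,-34.2,50),-4.5)
```

```text
pos [657.  -35.4  52.2] headY -4.59 tilt [ 2.e-04  0.e+00 -1.e+00] turn units -0.02 shift units [ 0.05 -0.03  0.09] F [ 0.2  0.3 -0.3] q [-0.07  0.65  1.63  0.    0.86  0.01]
```

Emit:
move_arm([
  [[0, 0, 0.08], 0, 1],
  [[0, 0, 0], 0, 1],
  [[0, 0, 0], 0, 1],
])

```text
t: 7.28
ee_pos: [656.8, -35.5, 49.9]
orientation: [-2.309, -2.131, 0.0]
ft_force: [0.2, 0.4, 0.0]
width: 0.5
grasp_force: 0.0
```

Emit:
move_arm([
  [[0, 0, 0.04], 0, 1],
  [[0, 0, 0], 0, 1],
  [[0, 0, 0], 0, 1],
])

```text
t: 7.53
ee_pos: [656.9, -35.4, 49.0]
orientation: [-2.309, -2.131, 0.0]
ft_force: [0.2, 0.3, -0.9]
width: 0.4
grasp_force: 0.0
```

Emit:
move_arm([
  [[0, 0, 0.04], 0, 1],
  [[0, 0, 0], 0, 1],
  [[0, 0, 0], 0, 1],
])

```text
t: 7.78
ee_pos: [656.9, -35.5, 48.0]
orientation: [-2.309, -2.131, 0.0]
ft_force: [0.2, 1.1, -0.5]
width: 0.4
grasp_force: 0.0
```

Run:
```python
from h import *
S=cam("side");c=S["image"][200:290,340:440,::-1];a=cv2.resize(c,None,fx=4,fy=4,interpolation=2)
S=cam("scene");c=S["image"][240:330,310:410,::-1];b=cv2.resize(c,None,fx=4,fy=4,interpolation=2)
cv2.imwrite("pics/c1.png",np.hstack([a,b]))
```

```text
(no output)
```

View pics/c1.png

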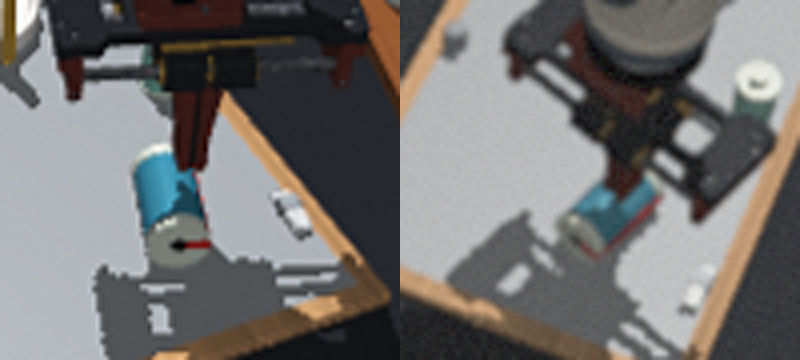

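Emit:
move_arm([
  [[0, 0, -0.16], 0, 1],
  [[0, -0.14, 0], 0, 1],
  [[0, 0, 0], 0, 1],
  [[0, 0, 0.08], 0, 1],
  [[0, 0, 0], 0, 1],
  [[0, 0, 0], 0, 1],
])

```text
t: 8.38
ee_pos: [653.3, -35.2, 49.9]
orientation: [-2.308, -2.131, 0.0]
ft_force: [-0.3, -0.6, 0.4]
width: 0.6
grasp_force: 0.0
```

Emit:
move_arm([
  [[0, 0, 0.04], 0, 1],
  [[0, 0, 0], 0, 1],
  [[0, 0, 0], 0, 1],
])

```text
t: 8.63
ee_pos: [653.3, -35.2, 48.9]
orientation: [-2.309, -2.131, 0.0]
ft_force: [0.1, 0.6, -0.7]
width: 0.7
grasp_force: 0.0
```

Emit:
move_arm([
  [[0, 0, 0.04], 0, 1],
  [[0, 0, 0], 0, 1],
  [[0, 0, 0], 0, 1],
])

```text
t: 8.88
ee_pos: [653.4, -35.2, 48.0]
orientation: [-2.309, -2.131, 0.0]
ft_force: [-0.2, -0.6, 0.0]
width: 0.6
grasp_force: 0.0
```

Emit:
move_arm([
  [[0, 0, 0.03], 0, 1],
  [[0, 0, 0], 0, 1],
  [[0, 0, 0], 0, 1],
])

```text
t: 9.13
ee_pos: [653.4, -35.2, 47.3]
orientation: [-2.309, -2.131, 0.0]
ft_force: [-0.7, -0.2, 0.7]
width: 0.2
grasp_force: 0.0
```

Emit:
move_arm([
  [[0, 0, 0.03], 0, 1],
  [[0, 0, 0], 0, 1],
  [[0, 0, 0], 0, 1],
])

```text
t: 9.38
ee_pos: [653.4, -35.2, 46.5]
orientation: [-2.309, -2.131, 0.0]
ft_force: [-0.2, -1.0, 0.0]
width: 0.4
grasp_force: 0.0
```

Emit:
move_arm([
  [[0, 0, 0.03], 0, 1],
  [[0, 0, 0], 0, 1],
  [[0, 0, 0], 0, 1],
])

```text
t: 9.63
ee_pos: [653.4, -35.2, 45.7]
orientation: [-2.309, -2.131, 0.0]
ft_force: [0.5, 0.1, 0.6]
width: 0.1
grasp_force: 0.0
```

Run:
```python
from h import *
for n in("side","scene"):
    S=cam(n);p=proj(S,ctrl.get_obs()["ee_pos"])[0].round().astype(int);print(n,p)
    for r in cams.boxes_of(n,"spool"):print(r["p"],r["rect"])
    im=S["image"][:,:,::-1].copy()
    q=proj(S,cylpts(648.6,-33.6,-.079))
    for u,v in q.round().astype(int): im[v,u]=(0,255,255)
    im[p[1],p[0]]=(255,0,255)
    x,y=p-[40,35];c=cv2.resize(im[y:y+75,x:x+80],None,fx=5,fy=5,interpolation=0)
    if n=="side":a=c
cv2.imwrite("pics/c2.png",np.hstack([a,c]))
W=cam("wrist");cv2.imwrite("pics/w3.png",W["image"][:,:,::-1]);np.savez("w3.npz",R=W["R"],C=W["C"],K=W["K"],k1=W["k1"])
```

```text
side [385 247]
0.85 [383.9, 325.4, 37.7, 26.6]
0.81 [383.9, 252.3, 21.2, 31.1]
0.64 [446.5, 322.3, 38.4, 51.0]
0.64 [332.1, 190.2, 45.2, 54.2]
scene [364 290]
0.64 [300.3, 341.6, 28.6, 28.4]
0.59 [362.0, 295.2, 26.7, 20.4]
0.58 [335.4, 374.9, 39.5, 21.1]
0.24 [440.6, 183.6, 26.8, 22.5]
```

View pics/c2.png

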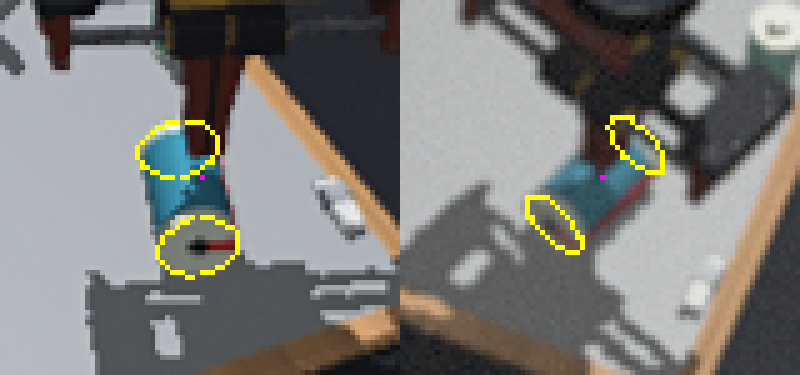

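The fingertips appear in both views about 5 px above where the reported TCP projects, so they haven't touched the spool yet. I keep lowering until I feel contact.

Emit:
move_arm([
  [[0, 0, 0.06], 0, 1],
  [[0, 0, 0], 0, 1],
])

```text
t: 10.05
ee_pos: [653.2, -35.2, 44.1]
orientation: [-2.308, -2.131, 0.0]
ft_force: [-0.1, -0.2, -0.7]
width: 0.5
grasp_force: 0.0
```

Emit:
move_arm([
  [[0, 0, 0.06], 0, 1],
  [[0, 0, 0], 0, 1],
])

```text
t: 10.22
ee_pos: [653.2, -35.2, 42.5]
orientation: [-2.308, -2.13, 0.0]
ft_force: [0.5, 0.3, 0.3]
width: 0.6
grasp_force: 0.0
```

Emit:
move_arm([
  [[0, 0, 0.06], 0, 1],
  [[0, 0, 0], 0, 1],
])

```text
t: 10.38
ee_pos: [653.2, -35.2, 41.0]
orientation: [-2.308, -2.13, 0.0]
ft_force: [-0.3, 1.0, 0.3]
width: 0.1
grasp_force: 0.0
```

Run:
```python
from h import *
S=cam("scene");D=cam("side")
print("tip when reported (653.4,-35.2,45.7):",tri(S,np.array([[364,287.]]),D,np.array([[385,243.]])))
o=[]
for d in (D,S):
    p=proj(d,ctrl.get_obs()["ee_pos"])[0].round().astype(int);x,y=p-[20,25]
    o.append(cv2.resize(d["image"][y:y+45,x:x+40,::-1],None,fx=10,fy=10,interpolation=0));cv2.circle(o[-1],(200,250),4,(255,0,255),-1)
cv2.imwrite("pics/c3.png",np.hstack(o))
```

```text
tip when reported (653.4,-35.2,45.7): [652.67800198 -36.57896028  60.354534  ]
```

View pics/c3.png

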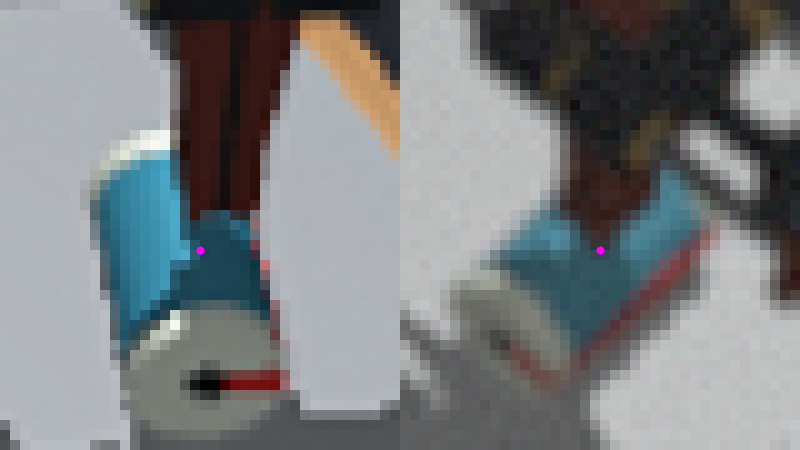

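The tips in view are still above the spool's crown, and the stripe is still level. I go on down.

Emit:
move_arm([
  [[0, 0, 0.04], 0, 1],
  [[0, 0, 0], 0, 1],
])

```text
t: 10.65
ee_pos: [653.3, -35.2, 40.2]
orientation: [-2.309, -2.131, 0.0]
ft_force: [0.0, -0.0, -0.6]
width: 0.3
grasp_force: 0.0
```

Emit:
move_arm([
  [[0, 0, 0.04], 0, 1],
  [[0, 0, 0], 0, 1],
])

```text
t: 10.82
ee_pos: [653.4, -35.2, 39.2]
orientation: [-2.309, -2.131, 0.0]
ft_force: [-0.5, -0.2, 0.4]
width: 0.5
grasp_force: 0.0
```

Emit:
move_arm([
  [[0, 0, 0.04], 0, 1],
  [[0, 0, 0], 0, 1],
])

```text
t: 10.98
ee_pos: [653.3, -35.2, 38.2]
orientation: [-2.309, -2.131, 0.0]
ft_force: [-0.3, -0.5, -0.1]
width: 0.6
grasp_force: 0.0
```

Emit:
move_arm([
  [[0, 0, 0.04], 0, 1],
  [[0, 0, 0], 0, 1],
])

```text
t: 11.15
ee_pos: [653.3, -35.2, 37.2]
orientation: [-2.309, -2.131, 0.0]
ft_force: [-0.6, -0.1, 0.3]
width: 0.3
grasp_force: 0.0
```

Emit:
move_arm([
  [[0, 0, 0.04], 0, 1],
  [[0, 0, 0], 0, 1],
])

```text
t: 11.32
ee_pos: [653.3, -35.2, 36.2]
orientation: [-2.308, -2.131, 0.0]
ft_force: [0.4, -0.7, 0.0]
width: 0.5
grasp_force: 0.0
```

Emit:
move_arm([
  [[0, 0, 0.04], 0, 1],
  [[0, 0, 0], 0, 1],
])

```text
t: 11.48
ee_pos: [653.3, -35.2, 35.2]
orientation: [-2.309, -2.131, 0.0]
ft_force: [0.3, 0.6, -0.3]
width: 0.2
grasp_force: 0.0
```

Emit:
move_arm([
  [[0, 0, 0.02], 0, 1],
  [[0, 0, 0], 0, 1],
])

```text
t: 11.65
ee_pos: [653.3, -35.2, 34.7]
orientation: [-2.309, -2.131, 0.0]
ft_force: [0.0, 0.4, -0.5]
width: 0.3
grasp_force: 0.0
```

Run:
```python
from h import *
S=cam("scene");D=cam("side")
o=[]
for d in (D,S):
    p=proj(d,ctrl.get_obs()["ee_pos"])[0].round().astype(int);x,y=p-[20,25]
    o.append(cv2.resize(d["image"][y:y+45,x:x+40,::-1],None,fx=10,fy=10,interpolation=0));cv2.circle(o[-1],(200,250),4,(255,0,255),-1)
cv2.imwrite("pics/c4.png",np.hstack(o))
```

```text
(no output)
```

View pics/c4.png

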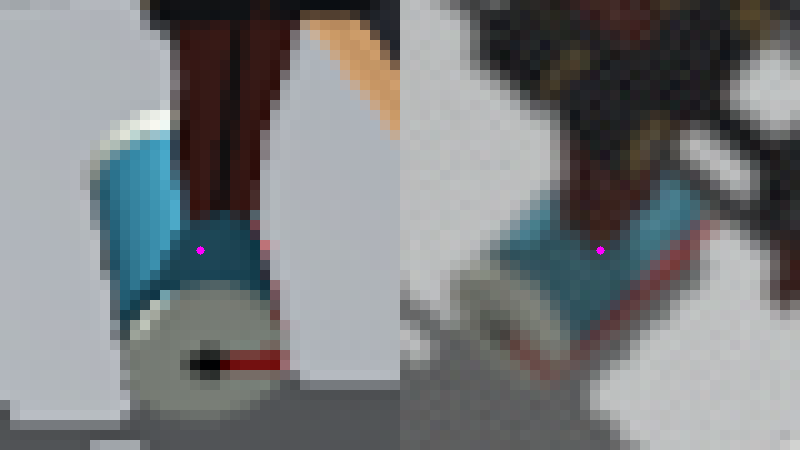

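Emit:
move_arm([
  [[0, 0, 0.03], 0, 1],
  [[0, 0, 0], 0, 1],
])

```text
t: 11.92
ee_pos: [653.3, -35.2, 34.0]
orientation: [-2.309, -2.131, 0.0]
ft_force: [-1.1, -0.3, -0.6]
width: 0.8
grasp_force: 0.0
```

Emit:
move_arm([
  [[0, 0, 0.03], 0, 1],
  [[0, 0, 0], 0, 1],
])

```text
t: 12.08
ee_pos: [653.3, -35.2, 33.2]
orientation: [-2.309, -2.131, 0.0]
ft_force: [0.1, -0.1, 0.6]
width: 0.3
grasp_force: 0.0
```

Emit:
move_arm([
  [[0, 0, 0.03], 0, 1],
  [[0, 0, 0], 0, 1],
])

```text
t: 12.25
ee_pos: [653.3, -35.2, 32.4]
orientation: [-2.309, -2.131, 0.0]
ft_force: [-0.1, 0.2, 0.2]
width: 0.4
grasp_force: 0.0
```

Emit:
move_arm([
  [[0, 0, 0.03], 0, 1],
  [[0, 0, 0], 0, 1],
])

```text
t: 12.42
ee_pos: [653.3, -35.2, 31.7]
orientation: [-2.309, -2.131, 0.0]
ft_force: [0.4, 0.1, -0.2]
width: 0.5
grasp_force: 0.0
```

Run:
```python
from h import *
print(ctrl.get_obs()["ee_pos"])
D=cam("side")
for r in cams.cut_out("side","spool")[:4]:
    if 230<r["rect"][1]<270: print(r["p"],r["rect"])
im=cv2.cvtColor(D["image"],cv2.COLOR_RGB2HSV)
# spool flange red mark position and finger tip column profile
red=cv2.inRange(im,(0,150,80),(6,255,255))|cv2.inRange(im,(174,150,80),(180,255,255))
print("red px",np.argwhere(red[240:280,360:410]>0).mean(0)+[240,360])
for v in range(236,252):print(v,D["image"][v,381:394].tolist()[::3])
```

```text
[653.34036201 -35.16881504  31.70118642]
0.88 [382.9, 250.5, 19.1, 30.8]
red px [260.71428571 389.42857143]
236 [[132, 128, 120], [54, 25, 22], [26, 18, 18], [47, 15, 12], [176, 181, 186]]
237 [[111, 114, 109], [55, 26, 22], [33, 20, 19], [66, 40, 39], [175, 180, 186]]
238 [[60, 75, 85], [54, 24, 22], [37, 20, 19], [69, 43, 41], [175, 179, 185]]
239 [[42, 52, 63], [54, 25, 21], [43, 22, 19], [119, 110, 112], [175, 179, 185]]
240 [[47, 48, 56], [55, 26, 22], [43, 21, 19], [133, 127, 131], [175, 179, 185]]
241 [[50, 63, 76], [55, 24, 21], [47, 22, 20], [157, 159, 165], [175, 179, 185]]
242 [[54, 78, 94], [54, 25, 22], [49, 22, 20], [165, 170, 175], [175, 179, 184]]
243 [[47, 78, 93], [55, 25, 20], [48, 22, 21], [167, 172, 176], [175, 179, 185]]
244 [[57, 98, 116], [55, 24, 21], [50, 23, 21], [167, 172, 175], [175, 178, 184]]
245 [[73, 158, 189], [56, 25, 20], [51, 23, 21], [167, 171, 175], [175, 180, 185]]
246 [[50, 119, 145], [56, 21, 17], [52, 23, 19], [168, 175, 180], [175, 180, 184]]
247 [[65, 151, 181], [47, 37, 39], [37, 49, 58], [173, 172, 176], [175, 180, 184]]
248 [[50, 118, 143], [34, 64, 78], [28, 66, 80], [167, 172, 178], [175, 180, 184]]
249 [[30, 72, 89], [29, 70, 87], [28, 67, 83], [189, 116, 121], [175, 180, 185]]
250 [[28, 66, 81], [30, 70, 85], [29, 68, 83], [127, 97, 105], [176, 180, 185]]
251 [[28, 67, 81], [29, 70, 86], [27, 66, 82], [69, 74, 84], [176, 182, 187]]
```

Run:
```python
from h import *
D=cam("side");S=cam("scene")
for z in (30,40,46,50,54,60):print(z,proj(D,[653.3,-35.2,z]).round(1),proj(S,[653.3,-35.2,z]).round(1))
im=S["image"]
for v in range(284,297):print(v,im[v,358:372:3].tolist())
```

```text
30 [[384.2 251.2]] [[363.6 292.7]]
40 [[384.4 248.3]] [[363.9 290.8]]
46 [[384.6 246.6]] [[364.1 289.7]]
50 [[384.7 245.5]] [[364.2 288.9]]
54 [[384.9 244.3]] [[364.3 288.1]]
60 [[385.  242.6]] [[364.5 287. ]]
284 [[185, 188, 188], [62, 41, 40], [51, 43, 42], [61, 50, 35], [57, 61, 64]]
285 [[162, 167, 168], [57, 34, 36], [51, 29, 28], [47, 29, 25], [60, 85, 92]]
286 [[129, 143, 150], [53, 33, 30], [60, 38, 37], [52, 28, 28], [69, 110, 122]]
287 [[92, 127, 138], [52, 32, 24], [60, 37, 37], [58, 37, 34], [73, 118, 134]]
288 [[72, 120, 135], [51, 34, 33], [60, 37, 32], [61, 48, 49], [73, 123, 140]]
289 [[67, 116, 130], [50, 36, 36], [63, 39, 36], [64, 71, 79], [71, 122, 137]]
290 [[53, 94, 105], [40, 45, 55], [59, 39, 28], [60, 85, 92], [63, 112, 126]]
291 [[50, 80, 92], [49, 74, 83], [57, 40, 40], [54, 85, 96], [77, 101, 113]]
292 [[52, 84, 93], [48, 81, 89], [56, 59, 64], [47, 87, 98], [107, 87, 95]]
293 [[45, 80, 89], [54, 88, 98], [51, 78, 88], [56, 95, 106], [122, 66, 71]]
294 [[47, 85, 95], [52, 84, 96], [49, 83, 94], [64, 88, 101], [113, 58, 62]]
295 [[65, 94, 99], [54, 87, 96], [53, 87, 95], [80, 73, 81], [93, 71, 72]]
296 [[84, 102, 103], [51, 84, 99], [51, 86, 95], [93, 60, 64], [88, 86, 84]]
```

Emit:
move_arm([
  [[0, 0, 0.03], 0, 1],
  [[0, 0, 0], 0, 1],
])

```text
t: 12.78
ee_pos: [653.3, -35.2, 31.0]
orientation: [-2.309, -2.131, 0.0]
ft_force: [0.1, -0.6, -0.2]
width: 0.7
grasp_force: 0.0
```

Emit:
move_arm([
  [[0, 0, 0.03], 0, 1],
  [[0, 0, 0], 0, 1],
])

```text
t: 12.95
ee_pos: [653.3, -35.2, 30.2]
orientation: [-2.309, -2.131, 0.0]
ft_force: [0.0, -0.0, 0.4]
width: 0.3
grasp_force: 0.0
```

Emit:
move_arm([
  [[0, 0, 0.03], 0, 1],
  [[0, 0, 0], 0, 1],
])

```text
t: 13.12
ee_pos: [653.3, -35.2, 29.4]
orientation: [-2.309, -2.131, 0.0]
ft_force: [-0.2, -0.3, -0.7]
width: 0.3
grasp_force: 0.0
```

Emit:
move_arm([
  [[0, 0, 0.03], 0, 1],
  [[0, 0, 0], 0, 1],
])

```text
t: 13.28
ee_pos: [653.3, -35.2, 28.7]
orientation: [-2.309, -2.13, 0.0]
ft_force: [-0.0, -0.6, 0.3]
width: 0.5
grasp_force: 0.0
```

Emit:
move_arm([
  [[0, 0, 0.03], 0, 1],
  [[0, 0, 0], 0, 1],
  [[0, 0, 0], 0, 1],
])

```text
t: 13.53
ee_pos: [653.6, -35.2, 28.3]
orientation: [2.308, 2.131, 0.0]
ft_force: [0.4, 0.3, 1.7]
width: 0.6
grasp_force: 0.5
```

Emit:
move_arm([
  [[0, 0, 0.03], 0, 1],
  [[0, 0, 0], 0, 1],
  [[0, 0, 0], 0, 1],
])

```text
t: 13.78
ee_pos: [654.1, -35.2, 27.9]
orientation: [2.308, 2.13, 0.001]
ft_force: [-1.7, -0.3, 4.9]
width: 0.5
grasp_force: 2.4
```

Emit:
move_arm([
  [[0, 0, 0.03], 0, 1],
  [[0, 0, 0], 0, 1],
  [[0, 0, 0], 0, 1],
])

```text
t: 14.03
ee_pos: [654.7, -35.3, 27.8]
orientation: [2.307, 2.129, 0.003]
ft_force: [-0.3, 0.4, 8.5]
width: 0.5
grasp_force: 4.0
```

Run:
```python
from h import *
o=ctrl.get_obs();print(o["ee_pos"],o["moment"],o["joint_torque"].round(1))
D=cam("side");im=cv2.cvtColor(D["image"],cv2.COLOR_RGB2HSV)
red=cv2.inRange(im,(0,150,80),(6,255,255))|cv2.inRange(im,(174,150,80),(180,255,255))
k=np.argwhere(red[240:280,360:410]>0)+[240,360];print("red px",k.mean(0),k.min(0),k.max(0))
S=cam("scene");o=[]
for d in (D,S):
    p=proj(d,[650,-35,40])[0].round().astype(int);x,y=p-[20,22]
    o.append(cv2.resize(d["image"][y:y+45,x:x+40,::-1],None,fx=10,fy=10,interpolation=0))
cv2.imwrite("pics/c5.png",np.hstack(o))
```

```text
[654.74071812 -35.28529097  27.77649286] [-0.05601937  0.03194129 -0.01083595] [  0.  -57.1 -18.1   0.1   0.1   0. ]
red px [260.85714286 389.85714286] [260 387] [261 392]
```

View pics/c5.png

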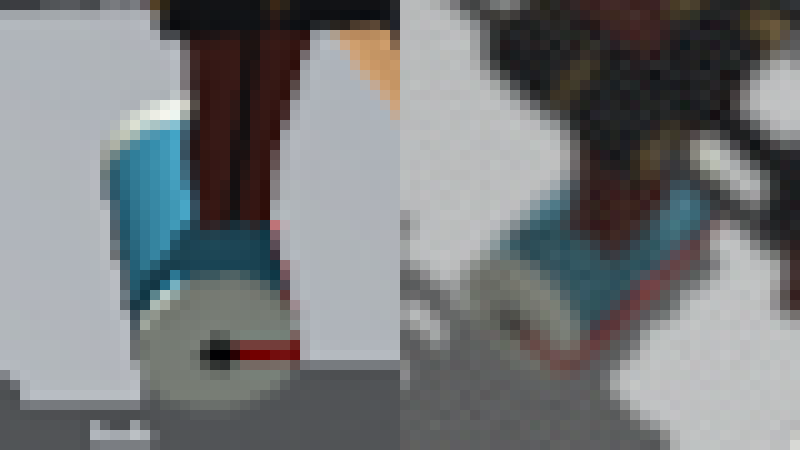

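Contact came at a reported TCP height of about 28.5, so the real tips sit about 21 mm behind the reported TCP; I'll allow for that. Now I drag gently towards the robot.

Emit:
move_arm([
  [[0, -0.03, 0], 0, 1],
  [[0, -0.08, 0], 0, 1],
  [[0, -0.1, 0], 0, 1],
  [[0, -0.1, 0], 0, 1],
  [[0, -0.1, 0], 0, 1],
  [[0, -0.1, 0], 0, 1],
  [[0, -0.1, 0], 0, 1],
  [[0, -0.1, 0], 0, 1],
  [[0, -0.1, 0], 0, 1],
  [[0, -0.1, 0], 0, 1],
  [[0, -0.06, 0], 0, 1],
  [[0, 0, 0], 0, 1],
  [[0, 0, 0], 0, 1],
])

```text
t: 15.22
ee_pos: [630.0, -33.3, 27.5]
orientation: [2.308, 2.13, 0.002]
ft_force: [-0.8, 0.2, 7.5]
width: 0.4
grasp_force: 3.8
```

```bash
cat >> h.py <<'E'
def redang():
    # stripe mark on the near (-y) end face as seen by the side camera
    D=cam("side");im=cv2.cvtColor(D["image"],cv2.COLOR_RGB2HSV)
    red=cv2.inRange(im,(0,120,60),(8,255,255))|cv2.inRange(im,(172,120,60),(180,255,255))
    k=np.argwhere(red[225:280,350:410]>0)[:,::-1]+[350,225];return D,k
E
python3 - <<'E'
from h import *
plan((0,0,0));D,k=redang();print(k.tolist())
o=[];S=cam("scene")
for r in cams.boxes_of("side","spool"):
    if 230<r["rect"][1]<275:print(r["rect"])
E
```

```text
pos [630.  -33.3  27.5] headY -4.59 tilt [ 1.7e-03 -1.0e-04 -1.0e+00] turn units 0.0 shift units [ -0.69 -25.23   1.06] F [-0.8  0.2  7.5] q [-0.07  0.66  1.7   0.    0.78  0.01]
[[382, 233], [381, 237], [381, 238], [382, 240], [383, 240], [383, 241], [383, 242], [383, 243], [383, 244], [383, 245], [384, 245], [384, 246], [384, 247], [384, 248], [384, 249], [385, 249], [384, 250], [385, 250], [385, 251], [385, 252], [385, 253], [385, 254], [386, 255], [386, 257], [385, 258], [386, 258], [383, 259], [384, 259], [385, 259], [381, 260], [382, 260], [383, 260]]
[378.5, 253.7, 22.0, 30.3]
```

Emit:
move_arm([
  [[0, 0, -0.06], 0, 1],
  [[0, 0, -0.1], 0, 1],
  [[0, 0.15, 0], 0, 1],
  [[0, 0.2, 0], 0, 1],
  [[0, 0.1, 0], 0, 1],
  [[0, 0, 0], 0, 1],
  [[0, 0, 0.1], 0, 1],
  [[0, 0, 0.03], 0, 1],
  [[0, 0, 0.03], 0, 1],
  [[0, 0, 0], 0, 1],
  [[0, 0, 0], 0, 1],
])

```text
t: 16.28
ee_pos: [641.9, -34.3, 27.8]
orientation: [2.307, 2.129, 0.003]
ft_force: [1.4, 0.7, 7.3]
width: 0.5
grasp_force: 4.3
```

Emit:
move_arm([
  [[0, -0.03, 0], 0, 1],
  [[0, -0.07, 0], 0, 1],
  [[0, -0.1, 0], 0, 1],
  [[0, -0.1, 0], 0, 1],
  [[0, -0.1, 0], 0, 1],
  [[0, -0.1, 0], 0, 1],
  [[0, -0.1, 0], 0, 1],
  [[0, -0.1, 0], 0, 1],
  [[0, -0.06, 0], 0, 1],
  [[0, 0, 0], 0, 1],
  [[0, 0, 0], 0, 1],
])

```text
t: 17.2
ee_pos: [622.6, -32.7, 27.8]
orientation: [2.307, 2.129, 0.003]
ft_force: [0.1, -0.1, 9.4]
width: 0.7
grasp_force: 4.6
```

Run:
```python
from h import *
plan((0,0,0));D,k=redang();print(k.tolist())
for r in cams.boxes_of("side","spool"):
    if 230<r["rect"][1]<275:print(r["rect"])
```

```text
pos [622.6 -32.7  27.8] headY -4.59 tilt [ 2.4e-03 -2.0e-04 -1.0e+00] turn units 0.0 shift units [ -0.69 -24.93   1.05] F [ 0.1 -0.1  9.4] q [-0.07  0.65  1.72  0.    0.77  0.01]
[[377, 240], [377, 241], [378, 241], [377, 242], [378, 242], [377, 243], [378, 243], [377, 244], [378, 244], [377, 245], [378, 245], [377, 246], [378, 246], [379, 246], [377, 247], [378, 247], [379, 247], [377, 248], [378, 248], [379, 248], [378, 249], [379, 249], [378, 250], [379, 250], [378, 251], [379, 251], [380, 251], [378, 252], [379, 252], [380, 252], [378, 253], [379, 253], [380, 253], [379, 254], [380, 254], [379, 255], [379, 256], [380, 256], [381, 256], [378, 257], [379, 257], [380, 257], [378, 258], [379, 258], [377, 259], [378, 259], [376, 260], [377, 260], [378, 260]]
[373.6, 251.6, 20.4, 31.1]
```

Emit:
move_arm([
  [[0, 0, -0.06], 0, 1],
  [[0, 0, -0.1], 0, 1],
  [[0, 0.15, 0], 0, 1],
  [[0, 0.15, 0], 0, 1],
  [[0, 0.1, 0], 0, 1],
  [[0, 0, 0], 0, 1],
  [[0, 0, 0.1], 0, 1],
  [[0, 0, 0.03], 0, 1],
  [[0, 0, 0.03], 0, 1],
  [[0, 0, 0], 0, 1],
  [[0, 0, 0], 0, 1],
])

```text
t: 18.22
ee_pos: [633.0, -33.6, 27.8]
orientation: [2.307, 2.129, 0.003]
ft_force: [-0.1, 0.4, 7.9]
width: 0.5
grasp_force: 4.2
```

Emit:
move_arm([
  [[0, -0.03, 0], 0, 1],
  [[0, -0.07, 0], 0, 1],
  [[0, -0.1, 0], 0, 1],
  [[0, -0.1, 0], 0, 1],
  [[0, -0.1, 0], 0, 1],
  [[0, -0.1, 0], 0, 1],
  [[0, -0.1, 0], 0, 1],
  [[0, -0.09, 0], 0, 1],
  [[0, -0.05, 0], 0, 1],
  [[0, 0, 0], 0, 1],
  [[0, 0, 0], 0, 1],
])

```text
t: 19.13
ee_pos: [614.2, -32.0, 27.9]
orientation: [2.307, 2.129, 0.003]
ft_force: [-1.2, -0.1, 10.3]
width: 0.1
grasp_force: 5.0
```

Emit:
move_arm([
  [[0, 0, -0.05], 0, 1],
  [[0, 0, -0.1], 0, 1],
  [[0, 0, -0.4], 0, 1],
  [[0, 0, -0.8], 0, 1],
  [[0, 0, -1], 0, 1],
  [[0, 0, -1], 0, 1],
  [[0.3, 0.1, -1], 0, 1],
  [[0.8, 0.3, -1], 0, 1],
  [[0.9, 0.3, -1], 0, 1],
  [[0.5, 0.1, -0.6], 0, 0.5],
  [[0, 0, 0], 0, 0],
  [[0, 0, 0], 0, 0],
])

```text
t: 20.13
ee_pos: [638.0, 29.0, 201.0]
orientation: [2.306, 2.132, 0.001]
ft_force: [-0.6, 0.2, -0.0]
width: 16.8
grasp_force: 0.0
```

Run:
```python
from h import *
plan((617,-31,200));
W=cam("wrist");cv2.imwrite("pics/w4.png",W["image"][:,:,::-1]);np.savez("w4.npz",R=W["R"],C=W["C"],K=W["K"],k1=W["k1"])
for r in cams.cut_out("wrist","spool")[:4]:
    c=plane(W,r["rect"][:2],30)[0];print(r["p"],r["rect"],c.round(1))
    if np.hypot(*(c[:2]-[617,-31]))<30:
        p,e=fitspool(W,r["pixels"].astype(np.float32),(617,-31,-.08));print("fit",p[:2],np.degrees(p[2]),e)
        h=cv2.cvtColor(W["image"],cv2.COLOR_RGB2HSV);red=(cv2.inRange(h,(0,150,90),(8,255,255))|cv2.inRange(h,(172,150,90),(180,255,255)))>0
        bx=r["rect"];msk=np.zeros_like(red);msk[int(bx[1]-bx[3]/2)-3:int(bx[1]+bx[3]/2)+4,int(bx[0]-bx[2]/2)-3:int(bx[0]+bx[2]/2)+4]=1
        k=np.argwhere(red&msk)[:,::-1].astype(float);g=plane(W,k,50)[:,:2]-p[:2]
        b=np.array([np.cos(p[2]),np.sin(p[2])]);a=np.array([-b[1],b[0]]);s=g@b;t=g@a
        for lo in(-35,-20,0,20):
            q=s[(t>=lo)&(t<lo+15)];print(lo,len(q),q.mean() if len(q) else None)
```

```text
pos [638.  29. 201.] headY -4.51 tilt [ 1.2e-03 -3.0e-04 -1.0e+00] turn units 0.0 shift units [-2.46 -0.65  0.04] F [-0.6  0.2 -0. ] q [ 0.03  0.44  1.6  -0.    1.1   0.11]
0.62 [304.5, 274.5, 45.3, 89.6] [618.1 -35.   30. ]
fit [617.46040084 -30.90097989] -4.22140255010389 0.3448081314563751
-35 69 0.7368256126126461
-20 128 0.6717956018396826
0 134 0.7784075216131858
20 93 0.8018328099137878
0.54 [333.1, 435.4, 3.2, -3.1] [ 632.4 -216.4   30. ]
```

Run:
```python
from h import *
import h as H
d,im=load("w4");hs=cv2.cvtColor(im,cv2.COLOR_BGR2HSV)
m=(cv2.inRange(hs,(85,100,40),(110,255,255))|cv2.inRange(hs,(0,150,90),(8,255,255))|cv2.inRange(hs,(172,150,90),(180,255,255)))
m[:225]=0;m[325:]=0;m[:,:270]=0;m[:,345:]=0
m=cv2.morphologyEx(m,cv2.MORPH_OPEN,np.ones((3,3)))
n,l,s,_=cv2.connectedComponentsWithStats(cv2.dilate(m,np.ones((3,3))));i=1+np.argmax(s[1:,4]);m[l!=i]=0
h=cv2.convexHull(np.argwhere(m>0)[:,::-1].astype(np.int32).reshape(-1,1,2));f=np.zeros((480,640),np.uint8);cv2.fillConvexPoly(f,h,1)
print("area",(m>0).sum(),f.sum(),cv2.boundingRect(h))
old=H.cylpts
for L in(26,28,30,32):
    H.cylpts=lambda x,y,w:old(x,y,w,L=L)
    p,e=fitspool(d,f.astype(np.float32),(617,-31,-.07))
    b=np.array([np.cos(p[2]),np.sin(p[2])])
    red=(cv2.inRange(hs,(0,150,90),(8,255,255))|cv2.inRange(hs,(172,150,90),(180,255,255)))&(f*255)
    k=np.argwhere(red)[:,::-1].astype(float);q=(plane(d,k,50)[:,:2]-p[:2])@b
    print(L,p[:2],np.degrees(p[2]),e,"stripe off",q.mean(),q.std(),"deg",np.degrees(np.arcsin(q.mean()/20)))
```

```text
area 1645 2103 (283, 246, 41, 61)
26 [618.65561832 -34.24744492] 0.24097954115170223 0.31948408484458923 stripe off -0.33860494130378627 2.5052922718180892 deg -0.9700780494864912
28 [619.38623335 -35.61762905] 2.9384482875440767 0.3994293808937073 stripe off -0.7596643845041305 2.9640882964026534 deg -2.1768017890826212
30 [619.07127212 -37.74038559] 2.16482553352522 0.48014742136001587 stripe off -0.45206863847931694 2.8200056025755313 deg -1.2951915565521448
32 [620.16785259 -39.87315489] 4.329775736437342 0.5589931011199951 stripe off -1.0603830510089576 3.2422439109428876 deg -3.0391986902585084
```

Emit:
move_arm([
  [[0, 0, 0], 0, 0],
  [[0, 0, 0], 0, 0],
  [[0, 0, 0], 0, 0],
  [[0, 0, 0], 0, 0],
  [[0, 0, 0], 0, 0],
  [[0, 0, 0], 0, 0],
])

```text
t: 20.73
ee_pos: [637.9, 28.6, 200.1]
orientation: [-2.309, -2.13, 0.0]
ft_force: [-0.1, 0.3, 0.4]
width: 64.9
grasp_force: 0.0
```

```bash
cat > sp.py <<'E'
from h import *
def spool(n,u0=(617,-31,-.08)):
    W=cam("wrist");cv2.imwrite(f"pics/{n}.png",W["image"][:,:,::-1]);np.savez(f"{n}.npz",R=W["R"],C=W["C"],K=W["K"],k1=W["k1"])
    for r in cams.cut_out("wrist","spool")[:4]:
        c=plane(W,r["rect"][:2],30)[0]
        if np.hypot(*(c[:2]-u0[:2]))>30: continue
        print(r["p"],r["rect"],r["pixels"].sum())
        p,e=fitspool(W,cv2.morphologyEx(r["pixels"].astype(np.float32),cv2.MORPH_CLOSE,np.ones((7,7))),u0);print("fit",p[:2],np.degrees(p[2]),e)
        h=cv2.cvtColor(W["image"],cv2.COLOR_RGB2HSV);red=(cv2.inRange(h,(0,150,90),(8,255,255))|cv2.inRange(h,(172,150,90),(180,255,255)))>0
        bx=r["rect"];k=np.argwhere(red)[:,::-1].astype(float);k=k[(abs(k-bx[:2])<np.array(bx[2:])/2+2).all(1)];g=plane(W,k,50)[:,:2]-p[:2]
        b=np.array([np.cos(p[2]),np.sin(p[2])]);a=np.array([-b[1],b[0]]);s=g@b;t=g@a
        q=s[abs(t)<30];print("stripe",len(q),q.mean(),q.std(),"slope deg",np.degrees(np.arctan(np.polyfit(t,s,1)[0])),"abs",(g[abs(t)<30]+p[:2]).mean(0))
        return W,r
    print("none")
E
python3 - <<'E'
from sp import *
plan((548.2,191.7,200),25.3)
spool("w5")
E
```

```text
pos [637.9  28.6 200.1] headY -4.6 tilt [-3.e-04 -0.e+00 -1.e+00] turn units -5.98 shift units [ 7.43 -0.46  0.01] F [-0.1  0.3  0.4] q [ 0.03  0.44  1.6  -0.    1.1   0.11]
none
```

Run:
```python
from sp import *
d,im=load("w5")
for r in cams.boxes_of("wrist","spool"):print(r["p"],r["rect"])
hs=cv2.cvtColor(im,cv2.COLOR_BGR2HSV)
b=np.array([np.cos(-.079),np.sin(-.079)]);a=np.array([-b[1],b[0]])
for t in(-20,0,20):
    c=np.array([617.4,-31])+t*a
    # pixel row across, at silhouette: project points at z=30 along b
    P=np.array([[*(c+s*b),30] for s in np.arange(-30,31,1.5)]);uv=proj(d,P).round().astype(int)
    print(t,uv[0],uv[-1]);print([im[v,u].tolist() for u,v in uv])
```

```text
0.55 [304.9, 273.8, 42.4, 86.8]
0.53 [434.1, 426.8, 22.1, 26.4]
0.53 [333.1, 434.6, 13.6, 2.5]
-20 [272 290] [336 290]
[[221, 218, 212], [218, 221, 213], [217, 215, 210], [221, 222, 215], [221, 220, 210], [220, 222, 214], [224, 226, 223], [199, 196, 186], [159, 135, 64], [186, 162, 81], [185, 163, 71], [205, 175, 86], [205, 177, 82], [209, 183, 83], [213, 187, 86], [213, 187, 81], [233, 204, 67], [170, 145, 198], [40, 40, 253], [49, 49, 251], [38, 43, 255], [49, 48, 160], [47, 46, 173], [123, 107, 69], [130, 113, 62], [125, 107, 65], [124, 112, 67], [121, 102, 59], [162, 139, 71], [186, 161, 79], [156, 134, 70], [145, 125, 72], [125, 110, 60], [106, 104, 98], [117, 118, 119], [226, 227, 222], [217, 217, 213], [224, 221, 218], [219, 220, 216], [217, 217, 215], [217, 214, 213]]
0 [272 270] [336 270]
[[224, 221, 217], [223, 221, 216], [220, 219, 217], [223, 221, 215], [222, 222, 216], [217, 215, 213], [223, 221, 221], [183, 176, 161], [147, 124, 57], [175, 150, 67], [192, 169, 83], [196, 170, 82], [209, 184, 91], [211, 186, 87], [213, 185, 87], [214, 191, 86], [216, 193, 81], [161, 136,
[... 370 characters left out ...]
, 218]]
20 [271 250] [336 250]
[[221, 219, 217], [221, 219, 218], [223, 222, 220], [221, 219, 217], [223, 223, 219], [221, 222, 218], [225, 228, 227], [206, 201, 190], [162, 141, 73], [183, 159, 77], [195, 171, 89], [201, 178, 85], [206, 179, 85], [211, 187, 89], [215, 190, 90], [214, 186, 85], [225, 198, 79], [132, 116, 251], [39, 42, 255], [51, 49, 249], [53, 51, 249], [53, 56, 250], [37, 39, 255], [181, 154, 228], [211, 185, 85], [205, 179, 87], [197, 173, 82], [189, 167, 81], [183, 160, 82], [176, 154, 81], [162, 141, 74], [143, 123, 73], [133, 115, 68], [114, 112, 104], [133, 131, 130], [194, 193, 188], [220, 220, 217], [222, 222, 218], [223, 222, 219], [221, 221, 216], [222, 217, 216]]
```

The stripe sits central between the spool's edges, within about 2° of straight up, so the spool is done. Now the dish, with a cross-check of its position from the fixed cameras.

Run:
```python
from h import *
S=cam("scene");D=cam("side");c={}
for n,d,(x,y,w,h_) in(("s",S,(390,215,25,25)),("d",D,(335,180,30,25))):
    hs=cv2.cvtColor(d["image"],cv2.COLOR_RGB2HSV);m=cv2.inRange(hs,(0,150,120),(6,255,255))|cv2.inRange(hs,(174,150,120),(180,255,255))
    k=np.argwhere(m[y:y+h_,x:x+w])[:,::-1]+[x,y];c[n]=k.mean(0,keepdims=True);print(n,len(k),c[n],k.min(0),k.max(0))
for z in(20,26,30):print(z,plane(S,c["s"],z),plane(D,c["d"],z))
L=tri(S,c["s"],D,c["d"]);print("lip",L, "centre",L[:2]-66*np.array([np.cos(np.radians(25.4)),np.sin(np.radians(25.4))]))
print(proj(S,[[517+.0,245,107],[580,139,107]]),proj(D,[[521.8,247,107],[574.5,136.5,107]]))
# bar mask in side: brown
for n,d,box in(("scene",S,(365,190,45,60)),("side",D,(310,160,50,55))):
    x,y,w,h_=box;hs=cv2.cvtColor(d["image"],cv2.COLOR_RGB2HSV);m=cv2.inRange(hs,(4,120,60),(16,255,255))[y:y+h_,x:x+w]
    r=cv2.minAreaRect(np.argwhere(m>0)[:,::-1].astype(np.float32)+np.float32([x,y]));print(n,(m>0).sum(),cv2.boxPoints(r).round(1).tolist())
# predicted bar centre (mid height) for the two candidates
for p in((548.2,191.7),(551,186)):print(p,proj(S,[*p,107]),proj(D,[*p,107]))
```

```text
<stdin>:5: RuntimeWarning: Mean of empty slice.
  ret = um.true_divide(
Traceback (most recent call last):
ValueError: zero-size array to reduction operation minimum which has no identity
```

Emit:
move_arm([
  [[0, 0, 0], -1, 0],
  [[0, 0, 0], -1, 0],
  [[0, 0, 0], -1, 0],
  [[0, 0, 0], -1, 0],
  [[0, 0, 0], -1, 0],
  [[0, 0, 0], -1, 0],
  [[0.5, 0, 0], 0, 0],
  [[0.9, 0, 0], 0, 0],
  [[1, -0.1, 0], 0, 0],
  [[1, -0.1, 0], 0, 0],
  [[1, -0.1, 0], 0, 0],
  [[1, -0.1, 0], 0, 0],
  [[1, 0, 0], 0, 0],
  [[0.6, 0, 0], 0, 0],
  [[0.4, 0, 0], 0, 0],
  [[0, 0, 0], 0, 0],
  [[0, 0, 0], 0, 0],
])

```text
t: 22.4
ee_pos: [549.4, 191.9, 200.4]
orientation: [1.678, 2.655, -0.0]
ft_force: [-0.7, 0.5, -0.3]
width: 87.9
grasp_force: 0.0
```

Run:
```python
from h import *
S=cam("scene");D=cam("side");c={}
S["image"]=cv2.imread("pics/scene0.png")[:,:,::-1].copy();D["image"]=cv2.imread("pics/side0.png")[:,:,::-1].copy()
for n,d,(x,y,w,h_) in(("s",S,(390,215,25,25)),("d",D,(335,180,30,25))):
    hs=cv2.cvtColor(d["image"],cv2.COLOR_RGB2HSV);m=cv2.inRange(hs,(0,150,120),(6,255,255))|cv2.inRange(hs,(174,150,120),(180,255,255))
    k=np.argwhere(m[y:y+h_,x:x+w])[:,::-1]+[x,y];c[n]=k.mean(0,keepdims=True)
L=tri(S,c["s"],D,c["d"]);print("lip",c,L, "centre",L[:2]-66*np.array([np.cos(np.radians(25.4)),np.sin(np.radians(25.4))]))
for n,d,box in(("scene",S,(365,190,45,60)),("side",D,(310,160,50,55))):
    x,y,w,h_=box;hs=cv2.cvtColor(d["image"],cv2.COLOR_RGB2HSV);m=cv2.inRange(hs,(4,120,60),(13,255,255))[y:y+h_,x:x+w]
    r=cv2.minAreaRect(np.argwhere(m>0)[:,::-1].astype(np.float32)+np.float32([x,y]));print(n,(m>0).sum(),cv2.boxPoints(r).round(1).tolist())
for p in((548.2,191.7),(551,186)):
    e=62*np.array([-np.sin(np.radians(25.4)),np.cos(np.radians(25.4))])
    for s in(1,-1):print(p,proj(S,[*(np.array(p)+s*e),105]).round(1),proj(D,[*(np.array(p)+s*e),105]).round(1))
W=cam("wrist");cv2.imwrite("pics/w6.png",W["image"][:,:,::-1]);np.savez("w6.npz",R=W["R"],C=W["C"],K=W["K"],k1=W["k1"])
hs=cv2.cvtColor(W["image"],cv2.COLOR_RGB2HSV);m=cv2.inRange(hs,(4,120,60),(16,255,255))[100:310,290:335]
ys,xs=np.nonzero(m)
n,l,s,ce=cv2.connectedComponentsWithStats(m);i=1+np.argmax(s[1:,4]);r=cv2.minAreaRect(np.argwhere(l==i)[:,::-1].astype(np.float32)+np.float32([290,100]));bp=cv2.boxPoints(r);print("wrist bar",s[i],bp.round(1).tolist())
q=plane(W,bp,107);print(q.round(1),q.mean(0));plan((548.2,191.7,75),25.4)
```

```text
lip {'s': array([[401.59375, 228.9375 ]]), 'd': array([[348.66666667, 191.64102564]])} [609.09557867 215.99433852  30.73025188] centre [549.47544934 187.68461972]
scene 97 [[376.79998779296875, 225.5], [384.1000061035156, 192.60000610351562], [387.6000061035156, 193.39999389648438], [380.29998779296875, 226.3000030517578]]
side 198 [[314.29998779296875, 170.0], [318.1000061035156, 165.5], [345.0, 188.5], [341.20001220703125, 193.0]]
(548.2, 191.7) [[386.5 191.9]] [[316.8 167.2]]
(548.2, 191.7) [[379.2 223.7]] [[342.2 189.4]]
(551, 186) [[386.1 193.5]] [[318.1 168.3]]
(551, 186) [[378.9 225.5]] [[343.6 190.6]]
wrist bar [  19   36   18  170 2668] [[309.0, 136.0], [326.0, 136.0], [326.0, 305.0], [309.0, 305.0]]
[[516.2 244.7 107. ]
 [526.4 249.6 107. ]
 [579.6 138.9 107. ]
 [568.1 133.4 107. ]] [547.58521566 191.63625581 107.        ]
pos [550.  190.8 200.3] headY 25.33 tilt [ 1.e-04 -2.e-04 -1.e+00] turn units -0.01 shift units [ 0.06 -0.05  5.01] F [-0.6 -0.6 -0.9] q [ 0.31  0.36  1.73 -0.    1.05 -0.13]
```

Emit:
move_arm([
  [[-0.04, -0.06, 0], 0, 0],
  [[0, 0, 0.4], 0, 0],
  [[0, 0, 0.8], 0, 0],
  [[0, 0, 0.9], 0, 0],
  [[0, 0, 0.9], 0, 0],
  [[0, 0, 0.8], 0, 0],
  [[0, 0, 0.7], 0, 0],
  [[0, 0, 0.5], 0, 0],
  [[0, 0, 0.3], 0, 0],
  [[0, 0, 0.2], 0, 0],
  [[0, 0, 0], 0, 0],
  [[0, 0, 0], 0, 0],
  [[0, 0, 0], 0, 0],
])

```text
t: 23.63
ee_pos: [549.4, 190.2, 63.7]
orientation: [1.678, 2.655, 0.002]
ft_force: [-0.4, 0.6, 0.1]
width: 87.5
grasp_force: 0.0
```

Run:
```python
from h import *
plan((549,189.3,63),25.4)
o=[]
for n in("side","scene"):
    d=cam(n);p=proj(d,[549,189,90])[0].round().astype(int);x,y=p-[32,28]
    o.append(cv2.resize(d["image"][y:y+60,x:x+65,::-1],None,fx=6,fy=6,interpolation=2))
W=cam("wrist")["image"][:,:,::-1];cv2.imwrite("pics/w7.png",W);t=W[230:460,100:540]
cv2.imwrite("pics/c6.png",np.vstack([np.hstack(o)[:330],cv2.copyMakeBorder(t,0,0,0,340,cv2.BORDER_CONSTANT)]))
print(cv2.imread("pics/c6.png").shape)
```

```text
pos [549.4 190.2  63.7] headY 25.41 tilt [ 1.5e-03  5.0e-04 -1.0e+00] turn units 0.0 shift units [-0.03 -0.03  0.03] F [-0.4  0.6  0.1] q [ 0.31  0.55  1.81  0.    0.78 -0.13]
(560, 780, 3)
```

View pics/c6.png

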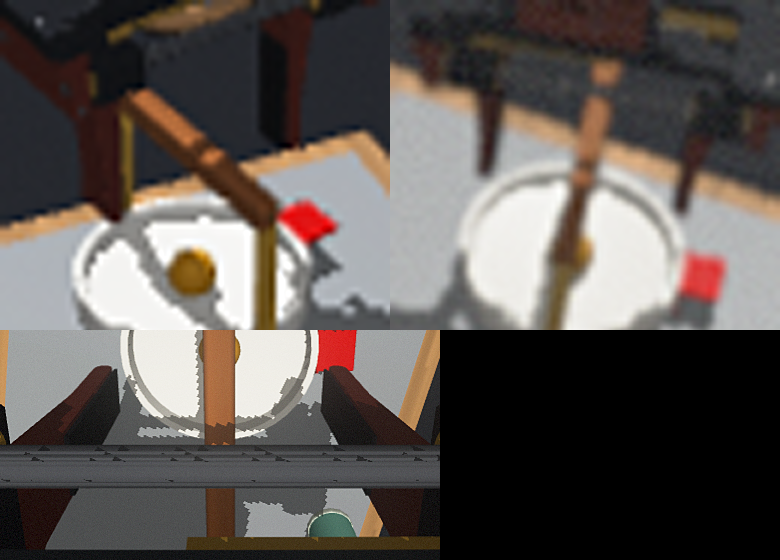

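The last picture shows the open fingers straddling the bar. Their tips, at side (112,218) and (290,145) in the crop, are roughly 15 mm below the bar, and the bead is clear in the middle. I close gently.

Emit:
move_arm([
  [[0, 0, 0], 0, 0.3],
  [[0, 0, 0], 0, 0.5],
  [[0, 0, 0], 0, 0.6],
  [[0, 0, 0], 0, 0.7],
  [[0, 0, 0], 0, 0.75],
  [[0, 0, 0], 0, 0.78],
  [[0, 0, 0], 0, 0.8],
  [[0, 0, 0], 0, 0.81],
  [[0, 0, 0], 0, 0.82],
  [[0, 0, 0], 0, 0.83],
  [[0, 0, 0], 0, 0.84],
  [[0, 0, 0], 0, 0.85],
  [[0, 0, 0], 0, 0.86],
  [[0, 0, 0], 0, 0.87],
  [[0, 0, 0], 0, 0.88],
  [[0, 0, 0], 0, 0.9],
  [[0, 0, 0], 0, 0.95],
  [[0, 0, 0], 0, 1],
  [[0, 0, 0], 0, 1],
  [[0, 0, 0], 0, 1],
])

```text
t: 25.45
ee_pos: [548.8, 190.1, 62.9]
orientation: [1.678, 2.655, 0.0]
ft_force: [1.0, 0.6, -0.9]
width: 11.6
grasp_force: 30.0
```

Run:
```python
from h import *
plan((549,189.3,63),-75);o=ctrl.get_obs();print(o["width"],o["grasp_force"],o["moment"])
```

```text
pos [548.8 190.1  62.9] headY 25.41 tilt [ 2.e-04  1.e-04 -1.e+00] turn units 20.08 shift units [ 0.    0.03 -0.01] F [ 1.   0.6 -0.9] q [ 0.31  0.55  1.81  0.    0.78 -0.13]
11.613094417057818 29.99317556619644 [ 0.11040582 -0.15968757  0.0400705 ]
```

Emit:
move_arm([
  [[0, 0, -0.03], 0, 1],
  [[0, 0, -0.06], 0, 1],
  [[0, 0, -0.1], 0, 1],
  [[0, 0, -0.15], 0, 1],
  [[0, 0, -0.2], 0, 1],
  [[0, 0, -0.25], 0, 1],
  [[0, 0, -0.3], 0, 1],
  [[0, 0, -0.3], 0, 1],
  [[0, 0, -0.3], 0, 1],
  [[0, 0, -0.3], 0, 1],
  [[0, 0, -0.3], 0, 1],
  [[0, 0, -0.3], 0, 1],
  [[0, 0, -0.3], 0, 1],
  [[0, 0, -0.25], 0, 1],
  [[0, 0, -0.2], 0, 1],
  [[0, 0, -0.13], 0, 1],
  [[0, 0, -0.08], 0, 1],
  [[0, 0, -0.05], 0, 1],
  [[0, 0, 0], 0, 1],
  [[0, 0, 0], 0, 1],
])

```text
t: 27.12
ee_pos: [548.5, 189.9, 152.6]
orientation: [-1.678, -2.655, 0.001]
ft_force: [-0.5, 0.1, -3.3]
width: 11.7
grasp_force: 30.0
```

```bash
cat > dl.py <<'E'
from h import *
plan((549,189.3,153),-75);o=ctrl.get_obs();print(o["width"],o["grasp_force"],o["moment"])
W=cam("wrist");im=W["image"];cv2.imwrite("pics/wl.png",im[:,:,::-1])
hs=cv2.cvtColor(im,cv2.COLOR_RGB2HSV)
m=cv2.inRange(hs,(0,190,150),(5,255,255));n,l,s,ce=cv2.connectedComponentsWithStats(m);i=1+np.argmax(s[1:,4]);print("lip px",s[i],ce[i])
print("bead",[(r["p"],np.round(r["rect"])) for r in cams.boxes_of("wrist","bead_center")][:2])
m=cv2.inRange(hs,(15,150,100),(28,255,255));m[330:]=0;n,l,s,ce=cv2.connectedComponentsWithStats(m);print("gold",[(s[i].tolist(),ce[i].round(1).tolist()) for i in np.argsort(-s[1:,4])[:4]+1])
E
python3 dl.py
```

```text
pos [548.5 189.9 152.6] headY 25.41 tilt [-4.e-04 -2.e-04 -1.e+00] turn units 20.08 shift units [ 0.01  0.03 -0.02] F [-0.5  0.1 -3.3] q [ 0.31  0.42  1.77 -0.    0.96 -0.13]
11.656564698036181 29.993298947811127 [-0.0077483   0.02438942  0.00395581]
lip px [ 417  224   41   49 1578] [437.18377693 249.70975919]
bead [(0.65, array([320., 250.,  39.,  23.]))]
gold [([309, 139, 23, 6, 119], [319.7, 141.7]), ([336, 238, 5, 26, 91], [337.5, 250.4]), ([300, 241, 4, 20, 42], [301.5, 250.4]), ([281, 326, 4, 4, 11], [282.6, 327.8])]
```

Run:
```python
import cv2,numpy as np
for n in("w7","wl"):
    im=cv2.imread(f"pics/{n}.png");hs=cv2.cvtColor(im,cv2.COLOR_BGR2HSV)
    m=cv2.inRange(hs,(0,190,150),(5,255,255));_,l,s,ce=cv2.connectedComponentsWithStats(m);i=1+np.argmax(s[1:,4]);print(n,s[i],ce[i])
    w=(im.min(2)>235).astype(np.uint8);_,l,s,ce=cv2.connectedComponentsWithStats(w);i=1+np.argmax(s[1:,4]);print("white",s[i],ce[i])
    m=cv2.inRange(hs,(15,150,100),(28,255,255));m[330:]=0;_,l,s,ce=cv2.connectedComponentsWithStats(m);print([(s[i].tolist(),ce[i].round(1).tolist()) for i in np.argsort(-s[1:,4])[:3]+1])
```

```text
w7 [ 416  227   40   46 1413] [435.86694975 247.61995754]
white [336 152  70  60 179] [364.58100559 169.84357542]
[([307, 138, 23, 7, 118], [317.8, 141.3]), ([335, 238, 5, 25, 93], [336.6, 249.8]), ([115, 75, 2, 12, 13], [115.8, 80.8])]
wl [ 417  224   41   49 1578] [437.18377693 249.70975919]
white [ 337  165   70  139 6483] [369.61360481 234.90251427]
[([309, 139, 23, 6, 119], [319.7, 141.7]), ([336, 238, 5, 26, 91], [337.5, 250.4]), ([300, 241, 4, 20, 42], [301.5, 250.4])]
```

Emit:
move_arm([
  [[0, 0, 0], 0.1, 1],
  [[0, 0, 0], 0.2, 1],
  [[0, 0, 0], 0.3, 1],
  [[0, 0, 0], 0.4, 1],
  [[0, 0, 0], 0.5, 1],
  [[0, 0, 0], 0.5, 1],
  [[0, 0, 0], 0.5, 1],
  [[0, 0, 0], 0.5, 1],
  [[0, 0, 0], 0.5, 1],
  [[0, 0, 0], 0.5, 1],
  [[0, 0, 0], 0.5, 1],
  [[0, 0, 0], 0.5, 1],
  [[0, 0, 0], 0.5, 1],
  [[0, 0, 0], 0.5, 1],
  [[0, 0, 0], 0.5, 1],
  [[0, 0, 0], 0.5, 1],
  [[0, 0, 0], 0.5, 1],
  [[0, 0, 0], 0.5, 1],
  [[0, 0, 0], 0.5, 1],
  [[0, 0, 0], 0.5, 1],
])

```text
t: 28.88
ee_pos: [548.6, 190.0, 152.7]
orientation: [-2.57, -1.807, 0.0]
ft_force: [0.5, 0.1, -3.4]
width: 11.5
grasp_force: 30.0
```

Emit:
move_arm([
  [[0, 0, 0], 0.5, 1],
  [[0, 0, 0], 0.5, 1],
  [[0, 0, 0], 0.5, 1],
  [[0, 0, 0], 0.5, 1],
  [[0, 0, 0], 0.5, 1],
  [[0, 0, 0], 0.5, 1],
  [[0, 0, 0], 0.5, 1],
  [[0, 0, 0], 0.5, 1],
  [[0, 0, 0], 0.5, 1],
  [[0, 0, 0], 0.5, 1],
  [[0, 0, 0], 0.5, 1],
  [[0, 0, 0], 0.5, 1],
  [[0, 0, 0], 0.5, 1],
  [[0, 0, 0], 0.5, 1],
  [[0, 0, 0], 0.5, 1],
  [[0, 0, 0], 0.5, 1],
  [[0, 0, 0], 0.5, 1],
  [[0, 0, 0], 0.5, 1],
  [[0, 0, 0], 0.5, 1],
  [[0, 0, 0], 0.5, 1],
])

```text
t: 30.55
ee_pos: [548.6, 190.0, 152.7]
orientation: [3.093, 0.552, -0.0]
ft_force: [-0.9, 0.3, -3.2]
width: 11.8
grasp_force: 30.0
```

Emit:
move_arm([
  [[0, 0, 0], 0.4, 1],
  [[0, 0, 0], 0.3, 1],
  [[0, 0, 0], 0.2, 1],
  [[0, 0, 0], 0.15, 1],
  [[0, 0, 0], 0.05, 1],
  [[0, 0, 0], 0, 1],
  [[0, 0, 0], 0, 1],
  [[0, 0, 0], 0, 1],
  [[0, 0, 0], 0, 1],
  [[0, 0, 0], 0, 1],
  [[0, 0, 0], 0, 1],
  [[0, 0, 0], 0, 1],
])

```text
t: 31.55
ee_pos: [548.6, 190.0, 152.8]
orientation: [-3.115, -0.408, 0.0]
ft_force: [0.2, 0.4, -2.8]
width: 11.5
grasp_force: 30.0
```

```bash
python3 dl.py
python3 - <<'E'
from h import *
D=cam("side");S=cam("scene");c=[]
for d,n in((S,"scene"),(D,"side")):
    hs=cv2.cvtColor(d["image"],cv2.COLOR_RGB2HSV);m=cv2.inRange(hs,(0,150,100),(6,255,255))|cv2.inRange(hs,(174,150,100),(180,255,255))
    p=proj(d,[565,126,118])[0];k=np.argwhere(m)[:,::-1];k=k[np.hypot(*(k-p).T)<15];c.append(k.mean(0,keepdims=True));print(n,p.round(),len(k),c[-1])
print("lip 3d",tri(S,c[0],D,c[1]))
D,k=redang();print("spool stripe px n",len(k),k.min(0),k.max(0),k.mean(0))
for t in("mint_spool","thimble","clip"):print(t,[(r["p"],np.round(r["rect"])) for r in cams.boxes_of("side",t)][:2])
E
```

```text
pos [548.6 190.  152.8] headY -75.09 tilt [-0.  0. -1.] turn units -0.02 shift units [ 0.01  0.03 -0.01] F [ 0.2  0.4 -2.8] q [0.31 0.42 1.77 0.   0.96 1.62]
11.489512525047163 29.993309676647186 [0.03842802 0.08415581 0.02309346]
lip px [ 417  229   41   46 1423] [437.22487702 249.7392832 ]
bead [(0.63, array([321., 252.,  39.,  23.]))]
gold [([309, 139, 23, 6, 117], [319.9, 141.7]), ([336, 240, 5, 24, 75], [337.9, 251.4]), ([306, 174, 9, 17, 44], [309.7, 182.5]), ([306, 162, 4, 16, 25], [307.7, 170.0])]
scene [375. 221.] 36 [[374.94444444 221.83333333]]
side [339. 188.] 56 [[338.78571429 187.89285714]]
lip 3d [564.86048587 126.7267773  116.87040247]
spool stripe px n 70 [368 237] [373 260] [370.91428571 248.28571429]
mint_spool [(0.73, array([311., 250.,  11.,  10.])), (0.58, array([381., 213.,   8.,  22.]))]
thimble []
clip []
```

The dish is level (its lip has not shifted in the wrist view) and lifted 90 mm. The lip heading measures -75.8° against the -75° needed, and the bead is still centred, so I hand in.

```bash
python3 -c "
from workcell import ctrl
print(ctrl.close_job())"
```

```text
the job is handed in; nothing more can be done
None
```

I rolled the small teal spool until its red stripe faced up (within about 2°). I then lifted the white dish 90 mm by its handle and turned it so its lip points at the spool's end (within about 1°). It was level, held still, with the bead centred, and I handed the job in at about 32 s. I did not separately re-check every bystander at the end.

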